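# Fold back a bifold case cover and lay two worm shafts in their rows

## Robot

A 6-joint arm with a two-finger parallel gripper is mounted at the origin on a cart in front of the work surface, level with it; the furniture and walls round the work are solid. World frame = base frame: x ahead of the robot, y to its left, z up, the work surface at z = 0. Lengths are in m, angles in rad, forces in N, time in s.
With the tool pointing down it reaches from about 0.35 to 0.875 m from the base axis. Payload 15.5 kg.
Tool frame: the origin (TCP) lies midway between the tips of the shut fingers; the grasp point (between the pads) lies 19 mm behind it; z points along the fingers, y is the direction in which the jaws open and shut (so a half turn about z gives the same grasp; the last joint's range is limited). The gripper opens to 85 mm and grips with 20 to 120 N. Pads are 22 mm wide; open, the fingers measure 114 mm over their backs; the gripper's body (76 mm by 85 mm) begins 54 mm behind the grasp point. The pads swing forward as they close: fully open they stand 13 mm farther back than shut.
Start: joints at [1.2, 0.494, 1.345, -0, 1.302, -0.096], TCP at [0.17, 0.601, 0.231] pointing down, gripper open.
Joint ranges: [-2.91, 2.91], [-0.82, 2.16], [0.22, 2.67], [-1.22, 4.37], [0.12, 2.79], [-3.08, 3.08]. Speed limits (rad/s): [1.89, 1.89, 2.57, 3.01, 3.01, 3.01].

## Interface

Orientations are given as a unit quaternion [x, y, z, w].
In Python, from cell import readout, optics, sign_off gives the robot as it stands.
- The arm moves only by the shell command python3 -m pendant 'ROWS' [FORCE]. ROWS is JSON, a list of rows, each a list of 7 numbers: the shift along the tool's x, y, z in m, then the turn, a rotation vector about the tool's x, y, z in degrees, then the closure in counts, from 0 (fully open) to 255 (shut). In form: [[dx, dy, dz, ax, ay, az, grip], ...]. A call has 1 to 12 rows; each row shifts and turns the commanded pose from where the row before left it, along the tool's axes as they then stand; what a row does not reach is not made up. A row lasts 1/10 s, in which the tool goes at most 50 mm and 8.59 degrees, less where a joint would pass 70% of its speed; a pose out of reach is approached as far as the arm can. A call is refused whole if a number of a shift passes 0.05 or a number of a turn 8.59, either way. A call with a gripper value outside its range is refused whole. The fingers move at their own pace and stop on an object; FORCE is the grip in N (left out, the last holds). Time passes only in rows, so rows that do not move let the fingers close. It gives the time, the measured TCP pose, the force and the opening at its end, in the units of the state.
- readout.read_state(): the state, without advancing time (a new reading comes with each control period).
- optics.read_camera(name): name is "side" or "top" or "wrist"; returns the picture (420x560x3 uint8, red, green, blue); there is no depth.
- optics.camera_info(name): a dict with "vfov" (degrees; the focal length in pixels is half the picture's height over the tangent of half this angle, whatever the lens; pixels are square), "cx", "cy" (the principal point, pixels), "extrinsics" (4x4, takes a point from world to camera coordinates); the wrist camera has in their place "T_tool_cam" (4x4, takes a point from camera to tool coordinates, whose origin is the TCP and whose axes are the flange's). Camera axes: x right, y down, z forward; pixel columns grow to the right and rows downward; lengths in m; the calibration is good to about 2 mm. A picture is of the moment at which its call begins: read the wrist's pose just before it. camera_info takes no time and is no camera call.
- sign_off(): hands the job in, once; it reports no verdict.
The state is a dict: "time": time; "joint_pos": joint angles; "joint_vel": joint speeds; "tau": joint torques, N m; "tcp_pos": TCP position; "orientation": TCP orientation; "wrist_force": force on the tool from outside, world axes, zero at the start; "torque": the same for the moment, N m; "finger_gap": finger opening in m.
Only numpy, scipy, OpenCV 4.12 (cv2) and the standard library are available. Lean on these libraries where they do the work, as an engineer would, in place of code of your own. Each camera call takes 0.05 s, during which the arm holds its last target. There are 200 camera calls.

## Task

Fold the front panel of the parts case's bifold cover up and right over until it lies flat on the rear panel, with the rear panel fully down on the case. Then lay the two worm shafts in the opened bay, one on each pair of V blocks, so that they lie in two neat parallel rows. Leave the other parts on the trolley where they stand.

Things in the scene. Friction and masses are not known exactly. Their poses are not given: they have to be found in the camera images.
- case: Low grey metal parts case, 230 (x) x 176 (y) x 60 mm tall, too heavy to shift. Origin on the trolley top under its middle; x points to its rear, z up; the front faces roughly to the robot's right. The front half is a bay, floor 14 mm up, with a low front wall (30 mm high, at x = -115) and 60 mm side walls; under the cover stand two rows of black V blocks, each row along y, one shaft each.
- rear_panel (a joint): Rear hinge of the cover, along the case's rear top edge (115 mm behind its middle, 66 mm up): 0 = rear panel (115 x 176 x 6 mm, 0.2 kg) flat on the case, grows as its front edge rises. Stiff: stays where left (friction 0.6 N m). May start slightly raised or rise while the front panel is worked; pressed down near the fold, as pressing above its own hinge does not turn it.
- front_panel (a joint): Middle hinge (the fold): 0 = front panel in line with the rear panel, grows as its front edge swings up and over to the rear; 3.14 = flat on the rear panel. Stiff: stays where left (friction 0.3 N m, about 4 N at the lip). Panel 176 mm wide, 6 mm thick, 0.2 kg, without handle. Its lip overhangs the front wall by 26 mm; the lip's underside is reached from the front with tilted fingers.
- fold (a point): Middle of the fold line, on the top faces of the panels, above the case's middle (66 mm above the trolley when the rear panel is down). Its x axis lies in the rear panel and points to the rear.
- lip_edge (a point): Middle of the front panel's outer edge, 141 mm from the fold: a bead 8 mm thick whose axis (3 mm under the outer face) lies 4 mm inside this point; when the cover is shut this point is 63 mm above the trolley. Its x axis points along the panel to the fold, its z axis is the normal of the outer face (up when shut).
- row_near (a point): Where a worm shaft's mid-point belongs in the row nearer the front wall: on the axis of a shaft lying there, 42 mm above the trolley, 95 mm in front of the case's middle. Axes as the case; the row runs along y. Its V blocks are 12 mm long, at 42 mm either side, tops 44 mm above the trolley; between them the floor is bare.
- row_far (a point): The same for the other row, 45 mm in front of the case's middle (50 mm from the near row).
- shaft_1_mid (a point): Middle of a steel worm shaft's axis: 120 mm long, about 0.25 kg, its x axis along the shaft. The middle 40 mm is a thread 24 mm thick, the ends are 17 mm journals that rest on the V blocks. It starts lying on the trolley, its axis 12 mm up. Either shaft may lie in either row, either end first.
- shaft_2_mid (a point): Middle of the other worm shaft's axis, a like shaft; x along the shaft.
- housing: Bystander: grey gearbox housing, 60 x 91 x 84 mm, standing beyond the case; origin under its centre.
- wheel: Bystander: bronze worm wheel on a hollow shaft, 79 mm across and 79 mm tall, standing at the far right; origin under its centre.
- bearing: Bystander: ball bearing, 62 mm across, 16 mm thick, lying to the right; origin under its centre.
- shaft_1: The worm shaft itself; origin on its underside when it starts, 12 mm from the axis, x along the shaft.
- shaft_2: The worm shaft itself; origin on its underside when it starts, 12 mm from the axis, x along the shaft.
Things that resemble listed ones, but are neither listed nor needed, are in the scene too. Leave any brown or red look-alike of the shaft_1 alone. Leave any green look-alike of the shaft_2 alone.

How it is judged:
On the way:
1. the cover is folded: front panel flat on the rear panel, rear panel down on the case (value of joint front_panel above 3.04 rad and value of joint rear_panel below 0.035 rad), for 0.2 s.
At the end, for the whole second after the job is handed in: The front panel lies flat on the rear panel (hinge above 3.04 rad) and the rear panel is down (below 0.035 rad); one worm shaft rests in each row of V blocks, its middle within 6 mm of the row's line across and in height and 15 mm along it, turned less than 0.12 rad from the row, both at rest (all of step 1 and ((x of shaft_1_mid in the frame of row_near between -0.006 and 0.006 m and y of shaft_1_mid in the frame of row_near between -0.015 and 0.015 m and z of shaft_1_mid in the frame of row_near between -0.006 and 0.006 m and angle between the x axis of shaft_1_mid and the y axis of row_near, either way round below 0.12 rad and x of shaft_2_mid in the frame of row_far between -0.006 and 0.006 m and y of shaft_2_mid in the frame of row_far between -0.015 and 0.015 m and z of shaft_2_mid in the frame of row_far between -0.006 and 0.006 m and angle between the x axis of shaft_2_mid and the y axis of row_far, either way round below 0.12 rad) or (x of shaft_1_mid in the frame of row_far between -0.006 and 0.006 m and y of shaft_1_mid in the frame of row_far between -0.015 and 0.015 m and z of shaft_1_mid in the frame of row_far between -0.006 and 0.006 m and angle between the x axis of shaft_1_mid and the y axis of row_far, either way round below 0.12 rad and x of shaft_2_mid in the frame of row_near between -0.006 and 0.006 m and y of shaft_2_mid in the frame of row_near between -0.015 and 0.015 m and z of shaft_2_mid in the frame of row_near between -0.006 and 0.006 m and angle between the x axis of shaft_2_mid and the y axis of row_near, either way round below 0.12 rad)) and linear speed of each of shaft_1, shaft_2 below 0.02 m/s); the robot touches nothing.
It fails at once if the housing is pushed more than 20 mm away (distance of housing from where it was at the start of the episode above 0.02 m).
It fails at once if the wheel is pushed more than 20 mm away (distance of wheel from where it was at the start of the episode above 0.02 m).
It fails at once if the bearing is pushed more than 20 mm away (distance of bearing from where it was at the start of the episode above 0.02 m).
It also fails if it takes over 69 s, if anything falls off the work surface, if the arm or the gripper's body presses on something with over 40 N, if the wrist force passes 120 N, or if a joint passes its speed limit or range.

## Working session

There is one attempt and no reset: what is moved stays moved. The work goes in short steps, Python scripts to look and compute and a shell command to move; the robot and the scene stay as the last step left them, time stands still between calls to the robot, and variables do not carry over. Pictures are saved under pics/ and viewed, about 8 in all and at most 12, crops included, and the job is handed in when it is done.

```bash
ls; mkdir -p pics
cat > h.py <<'E'
import numpy as np, cv2
from scipy.spatial.transform import Rotation as R
from cell import readout, optics
def cam(name):
    st=readout.read_state(); im=optics.read_camera(name); ci=optics.camera_info(name)
    f=210/np.tan(np.radians(ci['vfov'])/2)
    if name=='wrist':
        T=np.eye(4);T[:3,:3]=R.from_quat(st['orientation']).as_matrix();T[:3,3]=st['tcp_pos']
        C=T@np.array(ci['T_tool_cam'])
    else: C=np.linalg.inv(np.array(ci['extrinsics']))
    return im,(f,ci['cx'],ci['cy'],C)
def ray(k,u,v):
    f,cx,cy,C=k; d=C[:3,:3]@np.array([(u-cx)/f,(v-cy)/f,1]); return C[:3,3],d/np.linalg.norm(d)
def onplane(k,u,v,z):
    o,d=ray(k,u,v); return o+d*(z-o[2])/d[2]
def proj(k,p):
    f,cx,cy,C=k; q=np.linalg.inv(C)@np.r_[p,1]; return np.array([f*q[0]/q[2]+cx,f*q[1]/q[2]+cy])
def save(n,im): cv2.imwrite('pics/'+n,im[:,:,::-1])
E
python3 - <<'E'
from h import *
print(readout.read_state())
for n in ['top','side']:
    im,k=cam(n); save(n+'0.png',im); print(n,k[0:3],optics.camera_info(n).keys()); print(k[3].round(3))
print(optics.camera_info('wrist'))
E
```

```text
pics
{'time': 0.0, 'joint_pos': array([ 1.19949237e+00,  4.94212969e-01,  1.34614930e+00, -9.76115135e-06,
        1.30250602e+00, -9.54846479e-02]), 'joint_vel': array([-0.00022402,  0.00055576,  0.00086411, -0.00135304, -0.00079464,
        0.00046146]), 'tau': array([-9.01292992e-05, -8.82180190e+01, -3.83866489e+01, -6.79567506e-05,
        1.00655865e-02,  1.02921299e-04]), 'tcp_pos': array([0.17006442, 0.60103001, 0.23067558]), 'orientation': array([ 1.37471605e-01,  9.90505503e-01, -6.21612912e-04, -1.42937656e-04]), 'wrist_force': array([ 0.54479209, -0.06580131,  0.47410287]), 'torque': array([-0.06289008, -0.04236762,  0.01438542]), 'finger_gap': 0.08556428623465243}
top (np.float64(384.02137849763875), 277.92413757581977, 209.6720228473288) dict_keys(['vfov', 'cx', 'cy', 'extrinsics'])
[[ 0.03  -0.983  0.179  0.398]
 [-0.999 -0.031 -0.006 -0.037]
 [ 0.012 -0.179 -0.984  0.959]
 [ 0.     0.     0.     1.   ]]
side (np.float64(488.3235384514474), 277.6405339805456, 219.15119857846116) dict_keys(['vfov', 'cx', 'cy', 'extrinsics'])
[[ 0.99  -0.077  0.12   0.427]
 [-0.141 -0.406  0.903 -1.071]
 [-0.021 -0.911 -0.413  0.538]
 [ 0.     0.     0.     1.   ]]
{'vfov': 69.80815534591781, 'cx': 275.4877547303621, 'cy': 212.5752762102494, 'T_tool_cam': array([[ 1.58688118e-04, -9.52121561e-01, -3.05719656e-01,
         7.82643223e-02],
       [ 9.99999643e-01,  4.04877896e-04, -7.41872199e-04,
         5.75720957e-04],
       [ 8.30131647e-04, -3.05719429e-01,  9.52121285e-01,
        -1.42624957e-01],
       [ 0.00000000e+00,  0.00000000e+00,  0.00000000e+00,
         1.00000000e+00]])}
```

View pics/top0.png

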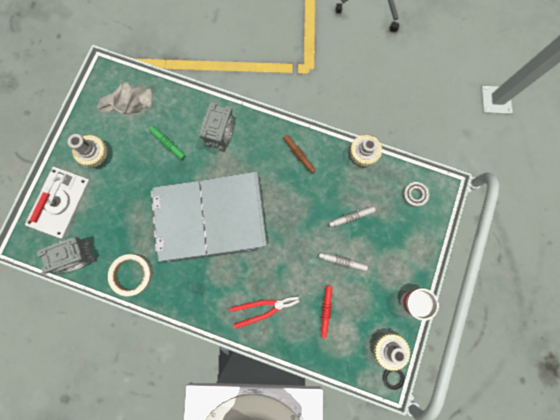

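View pics/side0.png

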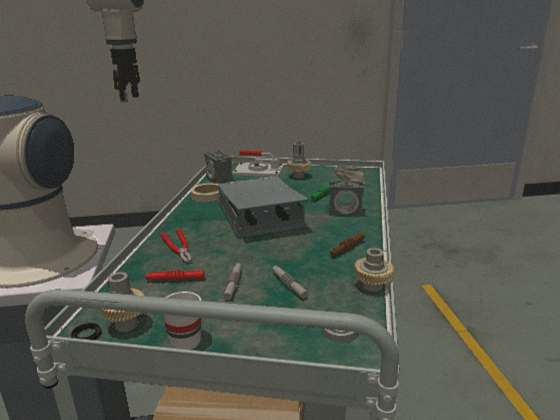

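The top view shows the shut case with its lip corners near (258,173) and (266,246), and its rear edge at x≈155. The two steel shafts are near (352,216) and (343,262). The side view shows open space under the lip in front of the bay. Next I'll measure these.

Run:
```python
from h import *
im,k=cam('top')
hsv=cv2.cvtColor(im,cv2.COLOR_RGB2HSV).astype(int)
def blob(mask,seed):
    m=cv2.morphologyEx(mask.astype(np.uint8),cv2.MORPH_OPEN,np.ones((2,2)))
    n,l,s,c=cv2.connectedComponentsWithStats(m)
    ids=l[seed[1]-4:seed[1]+5,seed[0]-4:seed[0]+5].ravel(); ids=ids[ids>0]
    i=np.bincount(ids).argmax(); print('area',s[i][4],'bbox',s[i][:4]); return (l==i).astype(np.uint8)
for sd in [(352,216),(343,262)]:
    print(hsv[sd[1],sd[0]])
    roi=np.zeros(im.shape[:2],bool); roi[sd[1]-25:sd[1]+25,sd[0]-32:sd[0]+32]=1
    b=blob((hsv[:,:,1]<70)&(hsv[:,:,2]>110)&roi,sd)
    (c,wh,a)=cv2.minAreaRect(np.argwhere(b)[:,::-1].astype(np.float32))
    bx=cv2.boxPoints((c,wh,a)); L=sorted([(np.linalg.norm(bx[i]-bx[(i+1)%4]),i) for i in range(4)])
    i=L[0][1]; j=(i+2)%4
    e1=(bx[i]+bx[(i+1)%4])/2; e2=(bx[j]+bx[(j+1)%4])/2
    P1,P2=onplane(k,*e1,.012),onplane(k,*e2,.012)
    print('shaft',((P1+P2)/2).round(4),'len',np.linalg.norm(P1-P2).round(4),'ang',np.degrees(np.arctan2(*(P1-P2)[1::-1])).round(1),wh)
print('panel hsv',hsv[215,235],hsv[215,180])
b=blob((abs(hsv[:,:,0]-hsv[215,235,0])<14)&(hsv[:,:,1]<60)&(hsv[:,:,2]>110),(235,215))
cs,_=cv2.findContours(b,cv2.RETR_EXTERNAL,cv2.CHAIN_APPROX_NONE)
c=max(cs,key=cv2.contourArea); q=cv2.approxPolyDP(cv2.convexHull(c),4,True)[:,0]; print(q.tolist())
for p in q: print(p,onplane(k,*p,.066).round(4))
cr=lambda i,x,y,w,h,s:cv2.resize(i[y:y+h,x:x+w],None,fx=s,fy=s,interpolation=cv2.INTER_CUBIC)
s,_=cam('side')
A=cr(im,140,160,140,110,4); B=cr(s,200,160,140,110,4)
save('crop1.png',cv2.resize(np.hstack([A,B]),(800,314)))
```

```text
[ 18  19 172]
area 1709 bbox [321 192  64  50]
shaft [ 0.5591 -0.2302  0.012 ] len 0.1581 ang -88.2 (49.0, 63.0)
[ 21  19 191]
area 3000 bbox [312 238  64  50]
shaft [ 0.4442 -0.2075  0.012 ] len 0.1547 ang -88.3 (49.0, 63.0)
panel hsv [ 85  15 192] [ 85  14 195]
area 8150 bbox [143 169 125  94]
[[257, 169], [266, 246], [159, 262], [143, 225], [154, 188], [200, 175]]
[257 169] [0.6586 0.0107 0.066 ]
[266 246] [ 0.4742 -0.0175  0.066 ]
[159 262] [0.4299 0.2269 0.066 ]
[143 225] [0.5143 0.2714 0.066 ]
[154 188] [0.6037 0.2535 0.066 ]
[200 175] [0.6392 0.1465 0.066 ]
```

View pics/crop1.png

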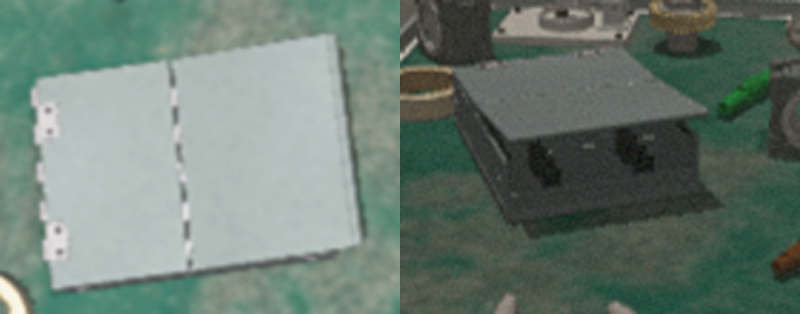

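The crops show the cover. In the top view the fold runs from (199,182) to (206,253), and the lip corners are (257,172) and (267,245). The cover looks slightly raised. I'll fit the case pose and hinge angles to these corner points.

Run:
```python
from h import *
from scipy.optimize import least_squares
im,kt=cam('top'); _,ks=cam('side')
def pts(p):
    x,y,a,q1,q2=p
    M=R.from_euler('z',a).as_matrix(); H=np.array([.115,0,.066]); W=lambda v:M@np.array(v)+[x,y,0]
    fo=H+.115*np.array([-np.cos(q1),0,np.sin(q1)])
    # front angle: total direction angle = q1 (line) rotated up by q2
    b=q1+q2; lp=fo+.141*np.array([-np.cos(b),0,np.sin(b)])
    o=[]
    for c in (lp,fo,H):
        for s in (-.088,.088): o.append(W(c+[0,s,0]))
    base=[W([-.115,.088,0])]
    return o,base
T=np.array([[256.6,172.3],[266.7,245.1],[198.8,181.7],[206.5,253.5],[152.2,187.3],[158.2,261.5]])
S={0:(307.5,197.8),1:(239.2,209),4:(277,176.8),5:(218.6,185.2)}
def res(p):
    o,b=pts(p); r=[proj(kt,a)-t for a,t in zip(o,T)]
    r+=[proj(ks,o[i])-np.array(v) for i,v in S.items()]+[proj(ks,b[0])-np.array([239.2,237.7])]
    return np.ravel(r)
s=least_squares(res,[.54,.14,1.7,.05,.0],loss='soft_l1')
print(s.x.round(4),s.fun.reshape(-1,2).round(1).tolist()); o,_=pts(s.x); print(np.round(o,4))
hsv=cv2.cvtColor(im,cv2.COLOR_RGB2HSV).astype(int)
for sd in [(352,216),(343,262)]:
    y,x=sd[1],sd[0]; sub=hsv[y-20:y+20,x-30:x+30]
    m=((sub[:,:,2]>145)&(sub[:,:,1]<45)).astype(np.uint8)
    n,l,st,c=cv2.connectedComponentsWithStats(m); i=1+st[1:,4].argmax()
    P=np.argwhere(l==i)[:,::-1]+[x-30,y-20]
    W=np.array([onplane(kt,*p,.012)[:2] for p in P]); c0=W.mean(0); u=np.linalg.svd(W-c0)[2][0]; t=(W-c0)@u
    print(st[i],'mid',(c0+u*(t.min()+t.max())/2).round(4),'cent',c0.round(4),'len',np.ptp(t).round(4),'wid',np.ptp((W-c0)@[-u[1],u[0]]).round(4),'ang',np.degrees(np.arctan2(u[1],u[0])).round(1))
```

```text
[0.538  0.132  1.7407 0.0129 0.1638] [[0.0, -2.2], [0.1, -0.3], [0.5, -1.0], [0.8, 0.6], [-1.0, -0.0], [-0.7, -0.4], [1.0, 0.8], [-1.2, -0.3], [-0.2, -0.4], [-1.5, -1.3], [-1.5, 2.0]]
[[ 0.6482  0.0101  0.0923]
 [ 0.4748 -0.0197  0.0923]
 [ 0.6248  0.1469  0.0675]
 [ 0.4513  0.1171  0.0675]
 [ 0.6053  0.2602  0.066 ]
 [ 0.4319  0.2304  0.066 ]]
[  7   3  53  28 439] mid [ 0.5669 -0.2369] cent [ 0.5711 -0.2453] len 0.1407 wid 0.0541 ang -63.8
[   0    0   60   35 1122] mid [ 0.4654 -0.2051] cent [ 0.4628 -0.2143] len 0.1551 wid 0.0838 ang -105.4
```

```bash
cat >> h.py <<'E'
CASE=[.538,.132,1.7407]
def case2w(p):
    c,s=np.cos(CASE[2]),np.sin(CASE[2]); return np.array([CASE[0]+c*p[0]-s*p[1],CASE[1]+s*p[0]+c*p[1],p[2]])
def w2case(p):
    c,s=np.cos(CASE[2]),np.sin(CASE[2]); d=np.array(p)-[CASE[0],CASE[1],0]; return np.array([c*d[0]+s*d[1],-s*d[0]+c*d[1],d[2]])
def ori(yaw,alpha):  # yaw = heading of tool y (deg); alpha = tilt of fingers toward heading (deg)
    y=np.array([np.cos(np.radians(yaw)),np.sin(np.radians(yaw)),0]); z=np.array([0,0,-1.])
    return R.from_matrix(np.c_[np.cross(y,z),y,z])*R.from_euler('x',-alpha,degrees=True)
YC=np.degrees(CASE[2])
def plan(wps,step=.03,dpr=7.5,grip=255,start=None):
    """wps: [(world pos, Rotation)], prints rounded tool-frame rows"""
    st=readout.read_state()
    p,q=(st['tcp_pos'],R.from_quat(st['orientation'])) if start is None else start
    for P,Q in wps:
        n=int(max(np.ceil(np.linalg.norm(P-p)/step),np.ceil(np.degrees((q.inv()*Q).magnitude())/dpr),1)); rows=[]
        for i in range(n):
            d=q.inv().apply(P-p)/(n-i); a=np.degrees((q.inv()*Q).as_rotvec())/(n-i)
            d=d.round(3)+0.; a=a.round(1)+0.; p=p+q.apply(d); q=q*R.from_rotvec(np.radians(a))
            rows.append('['+','.join('%g'%v for v in [*d,*a,grip])+']')
        print(n,','.join(rows))
def cw(wps,**kw): plan([(case2w(w[:3]),ori(YC,w[3])) for w in wps],**kw)
def where():
    s=readout.read_state(); z=R.from_quat(s['orientation']).apply([0,0,1]); c,si=np.cos(CASE[2]),np.sin(CASE[2])
    print('t',s['time'],'case',w2case(s['tcp_pos']).round(4),'w',s['tcp_pos'].round(4),'tilt',np.degrees(np.arctan2(c*z[0]+si*z[1],-z[2])).round(1),'F',s['wrist_force'].round(1),'q',s['joint_pos'].round(2),'gap',round(float(s['finger_gap']),4))
E
python3 - <<'E'
from h import *
where()
cw([(-.2,0,.22,0),(-.22,0,.2,50),(-.22,0,.055,55),(-.145,0,.053,55)],step=.045)
E
python3 -m pendant --help 2>&1 | head -5
```

```text
t 0.3 case [0.5247 0.2832 0.2311] w [0.1702 0.6013 0.2311] tilt -0.0 F [-0.5 -0.8 -0.9] q [ 1.2   0.49  1.35 -0.    1.3  -0.1 ] gap 0.0852
18 [-0.032,-0.03,0.001,0,0,-1.4,255],[-0.031,-0.03,0.001,0,0,-1.4,255],[-0.03,-0.031,0.001,0,0,-1.4,255],[-0.029,-0.032,0.001,0,0,-1.4,255],[-0.029,-0.032,0.001,0,0,-1.4,255],[-0.028,-0.033,0,0,0,-1.4,255],[-0.027,-0.034,0.001,0,0,-1.4,255],[-0.026,-0.034,0,0,0,-1.4,255],[-0.025,-0.035,0.001,0,0,-1.4,255],[-0.024,-0.036,0,0,0,-1.4,255],[-0.023,-0.036,0.001,0,0,-1.4,255],[-0.023,-0.037,0,0,0,-1.4,255],[-0.022,-0.037,0.001,0,0,-1.5,255],[-0.021,-0.038,0,0,0,-1.4,255],[-0.019,-0.039,0.001,0,0,-1.5,255],[-0.019,-0.039,0,0,0,-1.4,255],[-0.017,-0.04,0.001,0,0,-1.5,255],[-0.017,-0.039,0,0,0,-1.4,255]
7 [0,-0.003,0.003,-7.1,0,0,255],[0,-0.003,0.002,-7.2,0,0,255],[0,-0.004,0.002,-7.1,0,0,255],[0,-0.004,0.002,-7.2,0,0,255],[0,-0.004,0.001,-7.1,0,0,255],[0,-0.004,0.001,-7.2,0,0,255],[0,-0.004,0,-7.1,0,0,255]
4 [0,-0.028,0.023,-1.3,0,0,255],[0,-0.028,0.023,-1.2,0,0,255],[0,-0.029,0.022,-1.3,0,0,255],[0,-0.029,0.022,-1.2,0,0,255]
2 [0,0.021,0.031,0,0,0,255],[0,0.021,0.031,0,0,0,255]
invalid input: not JSON, or not a number
```

```bash
python3 -m pendant '[[-0.03,-0.031,0.001,0,0,-1.4,255],[-0.03,-0.031,0.001,0,0,-1.4,255],[-0.03,-0.031,0.001,0,0,-1.4,255],[-0.029,-0.032,0.001,0,0,-1.4,255],[-0.029,-0.032,0.001,0,0,-1.4,255],[-0.028,-0.033,0,0,0,-1.4,255],[-0.027,-0.034,0,0,0,-1.4,255],[-0.026,-0.034,0,0,0,-1.4,255],[-0.025,-0.035,0.001,0,0,-1.4,255],[-0.024,-0.036,0,0,0,-1.4,255],[-0.023,-0.036,0,0,0,-1.4,255],[-0.023,-0.037,0,0,0,-1.4,255]]' && python3 -m pendant '[[-0.022,-0.037,0.001,0,0,-1.5,255],[-0.021,-0.038,0,0,0,-1.4,255],[-0.019,-0.039,0,0,0,-1.5,255],[-0.019,-0.039,0,0,0,-1.4,255],[-0.017,-0.04,0.001,0,0,-1.5,255],[-0.017,-0.039,0,0,0,-1.4,255],[0,0,0,-7,0,0,255],[0,0,0,-7,0,0,255],[0,0,0,-7,0,0,255],[0,0,0,-7,0,0,255],[0,0,0,-7,0,0,255]]'
python3 - <<'E'
from h import *
where()
cw([(-.22,0,.14,50),(-.22,0,.055,55),(-.145,0,.053,55)],step=.045)
E
```

```text
time: 1.5
tcp_pos: [0.4357, 0.1548, 0.2255]
orientation: [-0.009, 1.0, 0.0, 0.0]
wrist_force: [0.1, 0.6, 0.9]
finger_gap: -0.0002
time: 2.6
tcp_pos: [0.569, -0.0662, 0.2239]
orientation: [-0.081, 0.95, 0.302, -0.025]
wrist_force: [0.2, 1.2, -1.5]
finger_gap: -0.0004
t 2.6 case [-0.2006  0.003   0.2239] w [ 0.569  -0.0662  0.2239] tilt 35.2 F [ 0.2  1.2 -1.5] q [-0.5   0.6   1.35  0.47  1.6  -2.32] gap -0.0004
2 [-0.001,-0.032,0.029,-7.4,0.1,0,255],[-0.002,-0.036,0.024,-7.4,0,0,255]
2 [0,-0.032,0.027,-2.5,0,0,255],[0,-0.034,0.026,-2.5,0,0,255]
2 [0,0.021,0.031,0,0,0,255],[0,0.02,0.032,0,0,0,255]
```

```bash
python3 -m pendant '[[-0.001,-0.032,0.029,-7.4,0,0,255],[-0.002,-0.036,0.024,-7.4,0,0,255],[0,-0.032,0.027,-2.5,0,0,255],[0,-0.034,0.026,-2.5,0,0,255],[0,0,0,0,0,0,255]]'
python3 - <<'E'
from h import *
where()
im,k=cam('side'); save('s2.png',cv2.resize(im[120:300,130:370],(720,540)))
E
```

```text
time: 3.1
tcp_pos: [0.5723, -0.0843, 0.0487]
orientation: [-0.073, 0.883, 0.461, -0.042]
wrist_force: [-0.2, 1.9, 0.4]
finger_gap: 0.0003
t 3.1 case [-0.219   0.0027  0.0487] w [ 0.5723 -0.0843  0.0487] tilt 55.2 F [-0.2  1.9  0.4] q [-0.6   0.99  1.29  0.63  1.63 -2.56] gap 0.0003
```

View pics/s2.png

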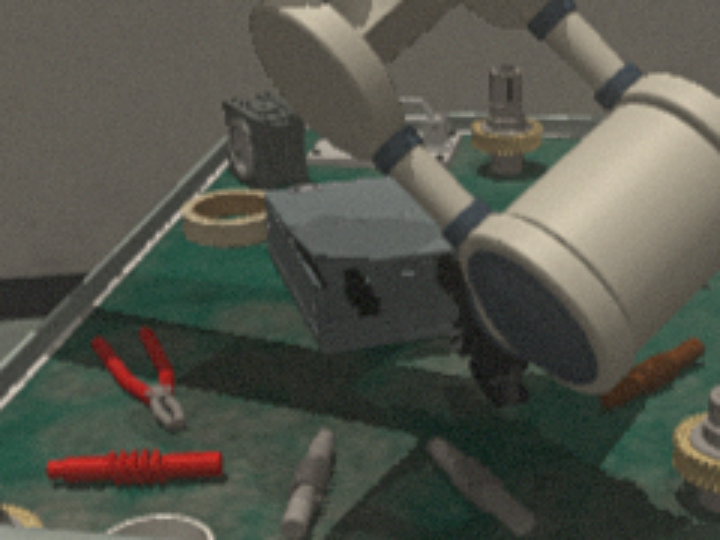

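The gripper is in front of the lip and below it, so I'll slide it under and lift along the arc.

```bash
cat >> h.py <<'E'
def arc(th,al,s=.02,off=.0185,fz=.067):
    a=np.radians(al); b=np.array([-.137*np.cos(th),fz+.137*np.sin(th)])
    t=b+s*np.array([np.sin(a),-np.cos(a)])-off*np.array([np.cos(a),np.sin(a)]); return (t[0],0,t[1],al)
E
python3 - <<'E'
from h import *
print(arc(.05,55),arc(2.,-10))
cw([arc(.05,55),arc(.3,50),arc(.6,43),arc(.9,33),arc(1.2,21),arc(1.5,8),arc(1.8,-4),arc(2.1,-14)],step=.022)
E
```

```text
(np.float64(-0.1310569088608249), 0, np.float64(0.04722130464371567), 55) (np.float64(0.03532020962289406), 0, np.float64(0.17509008370171245), -10)
5 [0,0.009,0.015,0,0,0,255],[0,0.009,0.015,0,0,-0.1,255],[0,0.01,0.015,0,0,0,255],[-0.001,0.009,0.015,0,0,-0.1,255],[0,0.01,0.016,0,-0.1,0,255]
2 [0,0.014,-0.008,2.5,0,0,255],[0,0.014,-0.009,2.5,0,0,255]
2 [0,0.019,-0.006,3.5,0,0,255],[0,0.018,-0.008,3.5,0,0,255]
2 [0,0.019,-0.003,5,0,0,255],[0,0.019,-0.005,5,0,0,255]
2 [0,0.018,-0.001,6,0,0,255],[0,0.019,-0.003,6,0,0,255]
2 [0,0.018,0.001,6.5,0,0,255],[0,0.018,-0.002,6.5,0,0,255]
2 [0,0.018,0.003,6,0,0,255],[0,0.018,0,6,0,0,255]
2 [0,0.018,0.004,5,0,0,255],[0,0.019,0.003,5,0,0,255]
```

```bash
python3 -m pendant '[[0,0.009,0.015,0,0,0,255],[0,0.009,0.015,0,0,0,255],[0,0.01,0.015,0,0,0,255],[0,0.009,0.015,0,0,0,255],[0,0.01,0.016,0,0,0,255],[0,0.014,-0.008,2.5,0,0,255],[0,0.014,-0.009,2.5,0,0,255],[0,0.019,-0.006,3.5,0,0,255],[0,0.018,-0.008,3.5,0,0,255]]'
python3 - <<'E'
from h import *
where()
im,k=cam('side'); save('s3.png',cv2.resize(im[100:260,170:370],(700,560)))
E
```

```text
time: 4.05
tcp_pos: [0.5573, 0.0202, 0.1201]
orientation: [-0.079, 0.928, 0.362, -0.03]
wrist_force: [0.5, -0.9, -4.2]
finger_gap: -0.0003
t 4.05 case [-1.135e-01 -1.000e-04  1.201e-01] w [0.5573 0.0202 0.1201] tilt 42.6 F [ 0.5 -0.9 -4.2] q [-0.42  0.73  1.51  0.61  1.4  -2.43] gap -0.0003
```

View pics/s3.png

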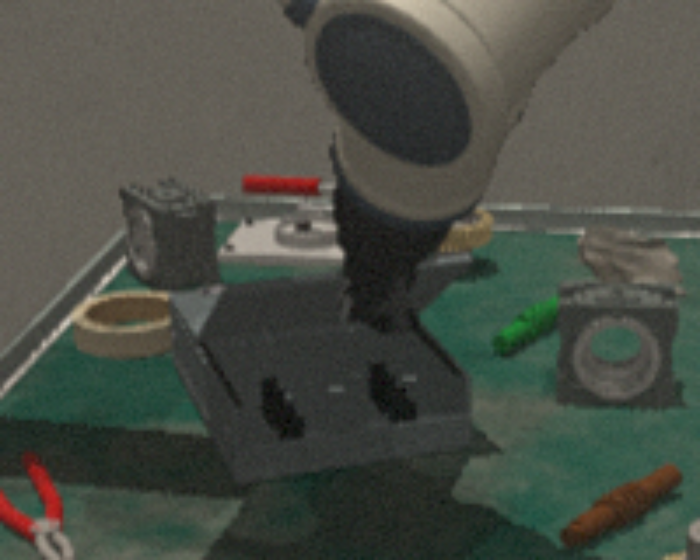

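The panel is lifting, with a force of about 4 N. I'll carry on along the arc.

```bash
python3 -m pendant '[[0,0.019,-0.003,5,0,0,255],[0,0.019,-0.005,5,0,0,255],[0,0.018,-0.001,6,0,0,255],[0,0.019,-0.003,6,0,0,255],[0,0.018,0.001,6.5,0,0,255],[0,0.018,-0.002,6.5,0,0,255],[0,0.018,0.003,6,0,0,255],[0,0.018,0,6,0,0,255],[0,0.018,0.004,5,0,0,255],[0,0.019,0.003,5,0,0,255]]'
python3 - <<'E'
from h import *
where()
im,k=cam('side'); save('s4.png',cv2.resize(im[100:260,170:370],(700,560)))
cw([arc(2.4,-20),arc(2.6,-20)],step=.022)
E
```

```text
time: 5.1
tcp_pos: [0.5299, 0.1792, 0.173]
orientation: [-0.084, 0.989, -0.124, 0.012]
wrist_force: [0.4, -2.9, -1.1]
finger_gap: -0.0003
t 5.1 case [ 0.0479 -0.      0.173 ] w [0.5299 0.1792 0.173 ] tilt -14.4 F [ 0.4 -2.9 -1.1] q [ 0.37  0.5   1.55 -0.27  1.15 -1.26] gap -0.0003
2 [0,0.015,0.009,2.7,0.1,0.1,255],[-0.001,0.016,0.007,2.7,0,0,255]
2 [0,0.012,0.008,0,0,0,255],[0,0.011,0.007,0,0,0,255]
```

View pics/s4.png

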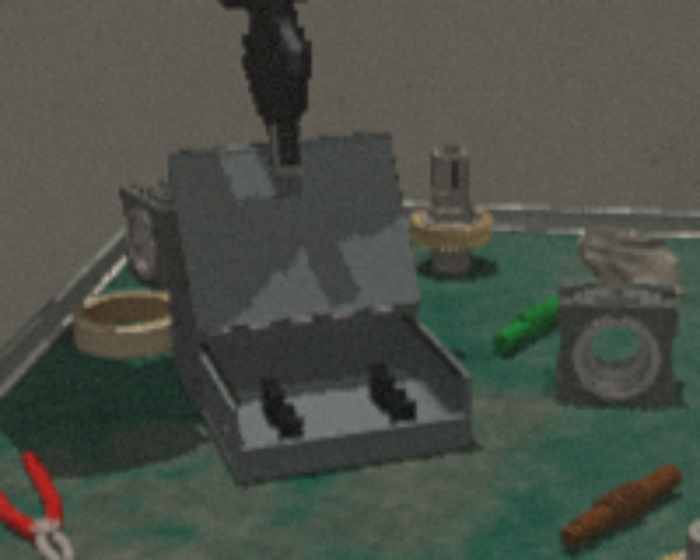

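Run:
```python
from h import *
cw([arc(2.4,-16),(.092,0,.125,-10),(.102,0,.1,-5),(.105,0,.071,0)],step=.018)
```

```text
3 [0,0.011,0.006,0.5,0,0,255],[0,0.011,0.006,0.4,0.1,0.1,255],[-0.001,0.01,0.006,0.5,0,0,255]
2 [0,0.01,0.008,-3,0,0,255],[0,0.009,0.008,-3,0,0,255]
2 [0,0.007,0.012,-2.5,0,0,255],[0,0.007,0.012,-2.5,0,0,255]
2 [0,0.003,0.014,-2.5,0,0,255],[0,0.002,0.014,-2.5,0,0,255]
```

```bash
python3 -m pendant '[[0,0.011,0.006,0.5,0,0,255],[0,0.011,0.006,0.4,0,0,255],[0,0.01,0.006,0.5,0,0,255],[0,0.01,0.008,-3,0,0,255],[0,0.009,0.008,-3,0,0,255],[0,0.007,0.012,-2.5,0,0,255],[0,0.007,0.012,-2.5,0,0,255],[0,0.003,0.014,-2.5,0,0,255],[0,0.002,0.014,-2.5,0,0,255],[0,0,0,0,0,0,255]]'
python3 - <<'E'
from h import *
where()
im,k=cam('side'); save('s5.png',cv2.resize(im[100:260,170:370],(700,560)))
E
```

```text
time: 6.15
tcp_pos: [0.5212, 0.2309, 0.0721]
orientation: [-0.083, 0.997, 0.005, -0.0]
wrist_force: [-0.3, 2.0, 3.9]
finger_gap: -0.0001
t 6.15 case [ 1.003e-01 -1.000e-04  7.210e-02] w [0.5212 0.2309 0.0721] tilt 0.5 F [-0.3  2.   3.9] q [ 0.31  0.62  1.65  0.01  0.88 -1.44] gap -0.0001
```

View pics/s5.png

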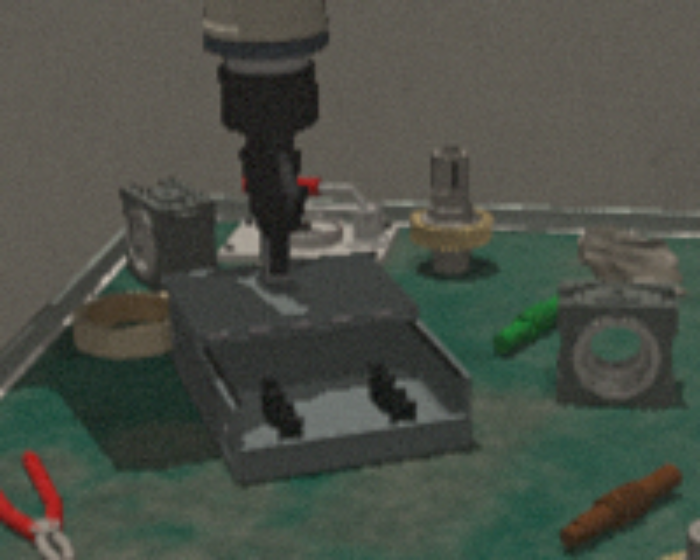

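The panel has folded nearly flat. I'll press here in small steps, then press near the fold.

```bash
python3 -m pendant '[[0,0,0.002,0,0,0,255],[0,0,0,0,0,0,255]]'; python3 -m pendant '[[0,0,0.002,0,0,0,255],[0,0,0,0,0,0,255]]'; python3 -m pendant '[[0,0,-0.03,0,0,0,255],[0,-0.04,0,0,0,0,255],[0,-0.04,0,0,0,0,255],[0,0,0.02,0,0,0,255],[0,0,0.004,0,0,0,255],[0,0,0.002,0,0,0,255],[0,0,0,0,0,0,255]]';python3 -m pendant '[[0,0,0.002,0,0,0,255],[0,0,0,0,0,0,255]]'; python3 -m pendant '[[0,0,0.001,0,0,0,255],[0,0,0,0,0,0,255]]'
```

```text
time: 6.4
tcp_pos: [0.5213, 0.2311, 0.0716]
orientation: [-0.084, 0.996, 0.004, 0.0]
wrist_force: [-7.7, -6.9, 38.4]
finger_gap: -0.0
time: 6.6
tcp_pos: [0.5214, 0.2312, 0.0712]
orientation: [-0.084, 0.996, 0.004, 0.001]
wrist_force: [-16.6, -10.0, 69.9]
finger_gap: -0.0002
time: 7.3
tcp_pos: [0.534, 0.1523, 0.0719]
orientation: [-0.084, 0.996, 0.003, -0.001]
wrist_force: [-1.0, -3.6, 7.2]
finger_gap: -0.0003
time: 7.5
tcp_pos: [0.5342, 0.1526, 0.0714]
orientation: [-0.085, 0.996, 0.003, -0.0]
wrist_force: [-10.4, -12.6, 40.5]
finger_gap: -0.0
time: 7.7
tcp_pos: [0.5343, 0.1526, 0.0712]
orientation: [-0.085, 0.996, 0.003, 0.0]
wrist_force: [-14.0, -13.8, 56.4]
finger_gap: 0.0004
```

Both presses hit firm contact at z≈0.0715, where a flat stack's top should be at 0.072. The cover is shut flat. Next I'll look into the bay, then at the shafts, with the wrist camera.

```bash
python3 -m pendant '[[0,0,-0.04,0,0,0,0],[0,0,-0.045,0,0,0,0],[0,0,-0.045,0,0,0,0],[0,-0.045,0,0,0,0,0],[0,-0.045,0,0,0,0,0],[0,0,0,0,0,0,0]]'
python3 - <<'E'
from h import *
where()
im,k=cam('wrist'); save('w1.png',im); np.savez('w1.npz',im=im,f=k[0],cx=k[1],cy=k[2],C=k[3])
for X,Y,Z in [(-.115,.088,.03),(-.115,-.088,.03),(0,.088,.06),(0,-.088,.06),(-.095,.042,.044),(-.095,-.042,.044),(-.045,.042,.044),(-.045,-.042,.044),(-.095,0,.014)]: print((X,Y,Z),proj(k,case2w((X,Y,Z))).round(1))
plan([(np.array([.5,-.22,.22]),ori(90,0))],step=.045,grip=0)
E
```

```text
time: 8.3
tcp_pos: [0.5504, 0.0599, 0.1983]
orientation: [-0.083, 0.997, 0.003, 0.0]
wrist_force: [0.1, 0.4, -1.1]
finger_gap: 0.0845
t 8.3 case [-0.0732  0.      0.1983] w [0.5504 0.0599 0.1983] tilt 0.4 F [ 0.1  0.4 -1.1] q [-0.    0.43  1.57  0.01  1.15 -1.74] gap 0.0845
(-0.115, 0.088, 0.03) [230.8 105.3]
(-0.115, -0.088, 0.03) [238.3 267.5]
(0, 0.088, 0.06) [357.1 103.8]
(0, -0.088, 0.06) [343.8 280.5]
(-0.095, 0.042, 0.044) [251.7 154.8]
(-0.095, -0.042, 0.044) [253.9 234.8]
(-0.045, 0.042, 0.044) [302.9 154.6]
(-0.045, -0.042, 0.044) [301.  234.6]
(-0.095, 0, 0.014) [254.6 189.6]
7 [0.014,-0.039,-0.003,0.1,0,1.4,0],[0.013,-0.039,-0.003,0.1,0,1.4,0],[0.012,-0.039,-0.003,0,0,1.3,0],[0.011,-0.039,-0.004,0.1,0,1.4,0],[0.01,-0.04,-0.003,0,0,1.3,0],[0.009,-0.04,-0.003,0.1,0,1.4,0],[0.007,-0.039,-0.004,0,0,1.3,0]
```

View pics/w1.png

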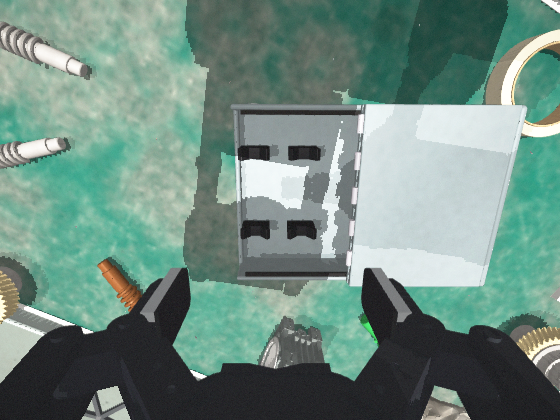

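The wrist view shows the open bay with V blocks near (255,153), (303,153), (256,229) and (302,230), and the front wall's left edge at x≈235. I'll zoom in to refine the case pose while moving towards the shafts.

```bash
python3 -m pendant '[[0.014,-0.039,-0.003,0,0,1.4,0],[0.013,-0.039,-0.003,0,0,1.4,0],[0.012,-0.039,-0.003,0,0,1.4,0],[0.011,-0.039,-0.004,0,0,1.4,0],[0.01,-0.04,-0.003,0,0,1.3,0],[0.009,-0.04,-0.003,0,0,1.4,0],[0.007,-0.039,-0.004,0,0,1.3,0],[0,0,0,0,0,0,0]]'
python3 - <<'E'
from h import *
where()
im,k=cam('wrist'); np.savez('w2.npz',im=im,f=k[0],cx=k[1],cy=k[2],C=k[3])
a=np.load('w1.npz')['im'][95:295,225:375]; a=cv2.resize(a,None,fx=2.8,fy=2.8,interpolation=cv2.INTER_CUBIC)
b=cv2.resize(im,(373,280))
c=np.zeros((560,a.shape[1]+373,3),np.uint8); c[:,:a.shape[1]]=a; c[:280,a.shape[1]:]=b; save('w2.png',c); print(c.shape)
E
```

```text
time: 9.15
tcp_pos: [0.5006, -0.2212, 0.2193]
orientation: [0.001, 1.0, 0.003, -0.0]
wrist_force: [0.8, 0.1, 0.2]
finger_gap: 0.0852
t 9.15 case [-0.3418  0.0966  0.2193] w [ 0.5006 -0.2212  0.2193] tilt 0.3 F [0.8 0.1 0.2] q [-0.53  0.4   1.55  0.01  1.19 -2.1 ] gap 0.0852
(560, 793, 3)
```

View pics/w2.png

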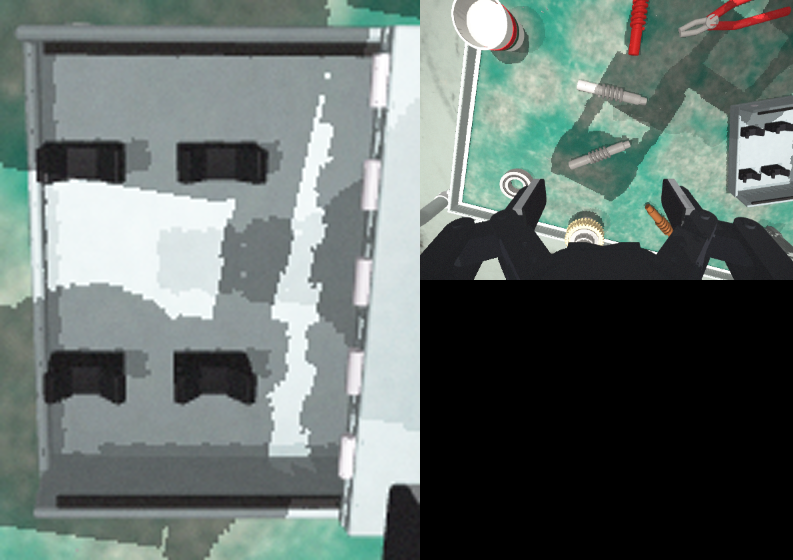

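The shafts are near wrist pixels (288,139) and (270,232). I'll segment them and refine the case frame from the block and wall corners.

Run:
```python
from h import *
d=np.load('w1.npz'); k=(float(d['f']),float(d['cx']),float(d['cy']),d['C'])
for uv,z in [((231.4,105),.06),((238.2,279.6),.06),((254.6,152),.044),((303.9,152),.044),((255.4,233.4),.044),((301.4,233.4),.044)]:
    print(uv,w2case(onplane(k,*uv,z)).round(4))
d=np.load('w2.npz'); k=(float(d['f']),float(d['cx']),float(d['cy']),d['C']); im=d['im']
hsv=cv2.cvtColor(im,cv2.COLOR_RGB2HSV).astype(int); lab=cv2.cvtColor(im,cv2.COLOR_RGB2LAB).astype(int)
for sd in [(288,139),(270,232)]:
    m=((abs(lab[:,:,1]-128)<8)).astype(np.uint8)
    m=cv2.morphologyEx(m,cv2.MORPH_OPEN,np.ones((3,3)))
    roi=np.zeros_like(m); roi[sd[1]-40:sd[1]+40,sd[0]-65:sd[0]+65]=1; m*=roi
    n,l,st,c=cv2.connectedComponentsWithStats(m); i=np.bincount(l[sd[1]-3:sd[1]+4,sd[0]-3:sd[0]+4].ravel(),minlength=n)[1:].argmax()+1
    P=np.argwhere(l==i)[:,::-1]
    W=np.array([onplane(k,*p,.012)[:2] for p in P]); c0=W.mean(0); u=np.linalg.svd(W-c0)[2][0]; t=(W-c0)@u
    print(lab[sd[1],sd[0]],st[i],'mid',(c0+u*(t.min()+t.max())/2).round(4),'len',np.ptp(t).round(4),'wid',np.ptp((W-c0)@[-u[1],u[0]]).round(4),'ang',np.degrees(np.arctan2(u[1],u[0])).round(1))
    cv2.drawContours(im,cv2.findContours((l==i).astype(np.uint8),0,1)[0],-1,(255,0,0),1)
save('w3.png',cv2.resize(im[90:280,180:380],(800,760))[:600])
```

```text
(231.4, 105) [-0.1105  0.0873  0.06  ]
(238.2, 279.6) [-0.1117 -0.0862  0.06  ]
(254.6, 152) [-0.0921  0.0447  0.044 ]
(303.9, 152) [-0.0441  0.0445  0.044 ]
(255.4, 233.4) [-0.0934 -0.0404  0.044 ]
(301.4, 233.4) [-0.0446 -0.0406  0.044 ]
[155 129 132] [ 235  120  118   59 3050] mid [ 0.458  -0.1956] len 0.1468 wid 0.0626 ang 72.2
[162 128 132] [ 212  211  104   52 1775] mid [ 0.5647 -0.2339] len 0.136 wid 0.0467 ang -65.2
```

View pics/w3.png

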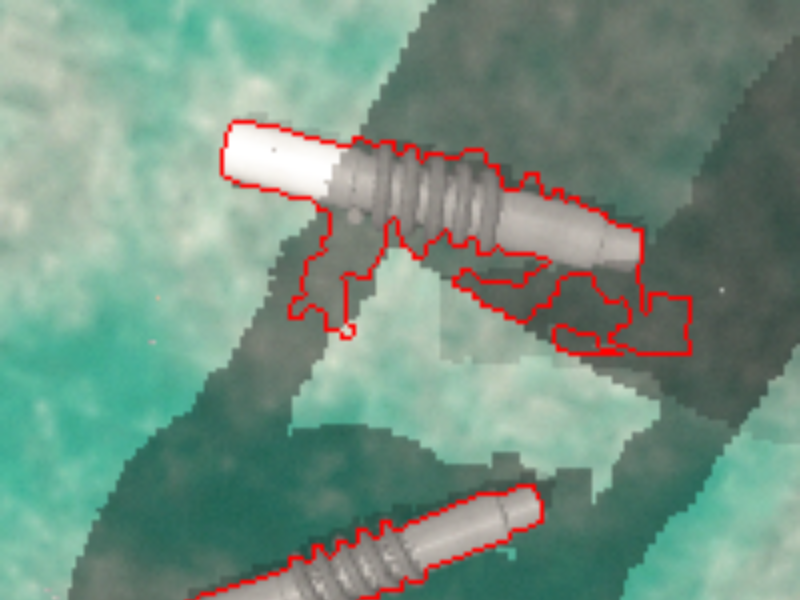

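```bash
sed -i 's/^CASE=.*/CASE=[.5362,.1337,1.7407]/' h.py
cat > sh.py <<'E'
from h import *
def shafts(fn,seeds,z=.012):
    d=np.load(fn); k=(float(d['f']),float(d['cx']),float(d['cy']),d['C']); lab=cv2.cvtColor(d['im'],cv2.COLOR_RGB2LAB).astype(int)
    for sd in seeds:
        m=((abs(lab[:,:,1]-128)<7)&(lab[:,:,0]>128)).astype(np.uint8)
        m=cv2.morphologyEx(m,cv2.MORPH_OPEN,np.ones((5,5)))
        roi=np.zeros_like(m); roi[sd[1]-45:sd[1]+45,sd[0]-70:sd[0]+70]=1; m*=roi
        n,l,st,c=cv2.connectedComponentsWithStats(m); i=np.bincount(l[sd[1]-3:sd[1]+4,sd[0]-3:sd[0]+4].ravel(),minlength=n)[1:].argmax()+1
        c,wh,a=cv2.minAreaRect(np.argwhere(l==i)[:,::-1].astype(np.float32)); b=cv2.boxPoints((c,wh,a))
        j=0 if np.linalg.norm(b[0]-b[1])<np.linalg.norm(b[1]-b[2]) else 1
        e1,e2=(b[j]+b[j+1])/2,(b[(j+2)%4]+b[(j+3)%4])/2
        A,B=onplane(k,*e1,z),onplane(k,*e2,z); v=(A-B)*np.sign((A-B)[1])
        print('e',e1.round(1),e2.round(1),wh,'mid',((A+B)/2).round(4),'len',np.linalg.norm(v).round(4),'ang',np.degrees(np.arctan2(v[1],v[0])).round(1))
E
python3 - <<'E'
from sh import *
shafts('w2.npz',[(288,139),(270,232)])
d=np.load('w2.npz'); k=(float(d['f']),float(d['cx']),float(d['cy']),d['C'])
for n,a,b in [('A',(237,127.5),(340.25,151.75)),('B',(212,257),(315.2,216.2))]:
    A,B=onplane(k,*a,.012),onplane(k,*b,.012); v=B-A; print(n,(A+B)/2,np.linalg.norm(v),np.degrees(np.arctan2(v[1],v[0])))
E
```

```text
e [233.7 132.1] [338.  159.5] (107.90669250488281, 28.8234806060791) mid [ 0.455 -0.207  0.012] len 0.1232 ang 75.5
e [314.6 215.6] [222.5 249.8] (14.728864669799805, 98.1873779296875) mid [ 0.5613 -0.2294  0.012 ] len 0.1238 ang 111.5
A [ 0.44801958 -0.20396691  0.012     ] 0.1204333835764582 77.03816433844707
B [ 0.56673693 -0.23607574  0.012     ] 0.14106131439175282 112.77898213840312
```

Shaft A is at about (0.448,-0.204) with heading 77°, and B at about (0.561,-0.229) with heading 111.5°. I'll pick A first for the far row.

Run:
```python
from h import *
where()
A=np.array([.448,-.204,0])
plan([(A+[0,0,.12],ori(-13,0)),(A+[0,0,.003],ori(-13,0))],step=.03,grip=110)
```

```text
t 9.2 case [-0.3417  0.0948  0.219 ] w [ 0.5006 -0.2191  0.219 ] tilt 0.4 F [-0.1  0.7  1.3] q [-0.53  0.4   1.55  0.01  1.19 -2.1 ] gap 0.0857
14 [0.004,0.001,0.007,0,0,7.4,110],[0.004,0.001,0.007,0,0,7.4,110],[0.004,0,0.007,0,0,7.3,110],[0.004,0,0.007,0,0,7.4,110],[0.004,-0.001,0.007,0,0,7.3,110],[0.003,-0.001,0.007,0,0,7.4,110],[0.003,-0.002,0.007,0,-0.1,7.3,110],[0.003,-0.002,0.007,0,0,7.4,110],[0.003,-0.003,0.007,0,-0.1,7.3,110],[0.002,-0.003,0.007,0,0,7.4,110],[0.002,-0.003,0.007,0,-0.1,7.3,110],[0.002,-0.004,0.007,0,-0.1,7.4,110],[0.001,-0.004,0.008,0,0,7.3,110],[0,-0.004,0.007,0.1,-0.1,7.4,110]
4 [0,0,0.029,0,0,0,110],[0,0,0.029,0,0,0,110],[0,0,0.03,0,0,0,110],[0,0,0.029,0,0,0,110]
```

```bash
python3 -m pendant '[[0.004,0.001,0.007,0,0,7.4,110],[0.004,0.001,0.007,0,0,7.4,110],[0.004,0,0.007,0,0,7.3,110],[0.004,0,0.007,0,0,7.4,110],[0.004,-0.001,0.007,0,0,7.3,110],[0.003,-0.001,0.007,0,0,7.4,110],[0.003,-0.002,0.007,0,0,7.3,110],[0.003,-0.002,0.007,0,0,7.4,110],[0.003,-0.003,0.007,0,0,7.3,110],[0.002,-0.003,0.007,0,0,7.4,110],[0.002,-0.003,0.007,0,0,7.3,110],[0.002,-0.004,0.007,0,0,7.4,110]]'; python3 -m pendant '[[0.001,-0.004,0.008,0,0,7.3,110],[0,-0.004,0.007,0,0,7.4,110],[0,0,0,0,0,0,110]]'
python3 - <<'E'
from h import *
where()
im,k=cam('wrist'); save('w4.png',im); np.savez('w4.npz',im=im,f=k[0],cx=k[1],cy=k[2],C=k[3])
v=np.radians(77); d=np.array([np.cos(v),np.sin(v),0])*.06; A=np.array([.448,-.204,.012])
print(proj(k,A),proj(k,A+d),proj(k,A-d))
from sh import shafts
shafts('w4.npz',[tuple(proj(k,A).astype(int))])
plan([(np.array([.448,-.204,.003]),ori(-13,0))],grip=110)
E
```

```text
time: 10.4
tcp_pos: [0.4559, -0.2029, 0.1348]
orientation: [0.697, 0.717, 0.002, -0.003]
wrist_force: [0.1, -0.0, -0.3]
finger_gap: 0.0486
time: 10.7
tcp_pos: [0.4471, -0.2015, 0.1194]
orientation: [0.782, 0.623, 0.001, -0.004]
wrist_force: [0.2, 0.2, 0.4]
finger_gap: 0.0485
t 10.7 case [-0.3153  0.1445  0.1194] w [ 0.4471 -0.2015  0.1194] tilt 0.5 F [0.2 0.2 0.4] q [-0.55  0.46  1.8   0.01  0.89 -0.33] gap 0.0485
[277.65835723 214.13311626] [277.87814118 143.94231035] [277.46663428 275.36228353]
e [282. 169.] [282. 258.] (89.0, 34.0) mid [ 0.4514 -0.2061  0.012 ] len 0.0817 ang 77.4
4 [-0.001,0,0.029,-0.1,-0.1,0.1,110],[-0.001,0,0.029,0,-0.1,0.1,110],[0,0.001,0.029,-0.1,-0.1,0.1,110],[0,0,0.03,0,-0.1,0,110]
```

View pics/w4.png

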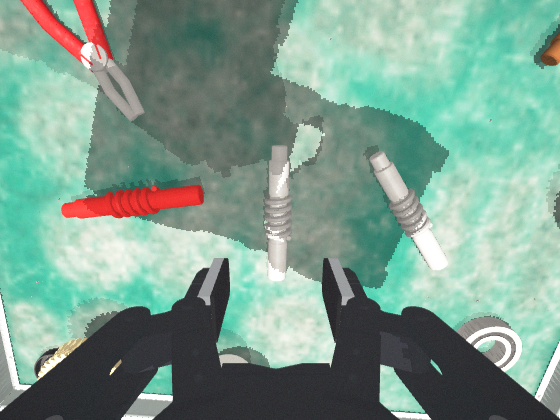

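Shaft A's ends are seen at (279,147) and (277,279), within about 3.5 px of the prediction. It's well aligned, so I'll descend and grip.

```bash
python3 -m pendant '[[-0.004,0,0.029,0,0,0,110],[-0.002,0,0.029,0,0,0,110],[0,0,0.029,0,0,0,110],[0,0,0.029,0,0,0,110],[0,0,0,0,0,0,255],[0,0,0,0,0,0,255],[0,0,0,0,0,0,255],[0,0,0,0,0,0,255],[0,0,0,0,0,0,255]]' 60
python3 - <<'E'
from h import *
where()
d=np.load('w4.npz'); k=(float(d['f']),float(d['cx']),float(d['cy']),d['C'])
A,B=onplane(k,377,153,.012),onplane(k,437,267,.012); v=B-A; print('B',(A+B)/2,np.linalg.norm(v),np.degrees(np.arctan2(v[1],v[0])))
cw_t=case2w((-.045,0,.15))
s=readout.read_state(); p=s['tcp_pos']
plan([(p+[0,0,.1],ori(-13,0)),(p+[.02,.05,.15],ori(-13,0)),(cw_t,ori(YC-180,0)),(case2w((-.045,0,.065)),ori(YC-180,0))],step=.04)
E
```

```text
time: 11.65
tcp_pos: [0.4466, -0.2088, 0.0051]
orientation: [0.782, 0.623, 0.002, -0.002]
wrist_force: [-0.4, -0.5, -3.0]
finger_gap: 0.0217
t 11.65 case [-0.3224  0.1462  0.0051] w [ 0.4466 -0.2088  0.0051] tilt 0.3 F [-0.4 -0.5 -3. ] q [-0.56  0.67  1.87  0.01  0.6  -0.34] gap 0.0217
B [ 0.55953541 -0.22873663  0.012     ] 0.12279977637629134 -70.59979773965793
3 [0,0,-0.033,0,-0.1,0,255],[0,0,-0.033,0,-0.1,0.1,255],[0,0,-0.034,-0.1,-0.1,0,255]
2 [0.027,0.004,-0.025,0,0,0,255],[0.027,0.004,-0.025,0,0,0,255]
9 [0.029,0.002,0.001,0,0,7.5,255],[0.029,-0.002,0.001,0,0,7.5,255],[0.028,-0.005,0,0,0,7.5,255],[0.027,-0.009,0.001,0,0,7.5,255],[0.026,-0.012,0,0,0,7.5,255],[0.024,-0.016,0.001,0,0,7.4,255],[0.022,-0.019,0,0,0,7.5,255],[0.02,-0.021,0.001,0,0,7.4,255],[0.016,-0.024,0,0,0,7.5,255]
3 [0,0,0.028,0,0,0,255],[0,0,0.029,0,0,0,255],[0,0,0.028,0,0,0,255]
```

```bash
python3 -m pendant '[[0,0,-0.033,0,0,0,255],[0,0,-0.033,0,0,0,255],[0,0,-0.034,0,-0.1,0,255],[0.027,0.004,-0.025,0,-0.1,0,255],[0.027,0.004,-0.025,0,0,0,255],[0.029,0.002,0.001,0,0,7.5,255],[0.029,-0.002,0.001,0,0,7.5,255],[0.028,-0.005,0,0,0,7.5,255],[0.027,-0.009,0.001,0,0,7.5,255],[0.026,-0.012,0,0,0,7.5,255]]' && python3 -m pendant '[[0.024,-0.016,0.001,0,0,7.4,255],[0.022,-0.019,0,0,0,7.5,255],[0.02,-0.021,0.001,0,0,7.4,255],[0.016,-0.024,0,0,0,7.5,255],[0,0,0,0,0,0,255]]'
python3 - <<'E'
from h import *
where()
plan([(case2w((-.045,0,.055)),ori(YC-180,0))],step=.03)
im,k=cam('wrist'); save('w5.png',im); np.savez('w5.npz',im=im,f=k[0],cx=k[1],cy=k[2],C=k[3])
E
```

```text
time: 12.65
tcp_pos: [0.5087, -0.0202, 0.1522]
orientation: [0.942, 0.336, -0.0, -0.002]
wrist_force: [0.1, 0.4, -1.5]
finger_gap: 0.022
time: 13.15
tcp_pos: [0.5437, 0.0919, 0.1505]
orientation: [0.996, 0.084, -0.0, -0.002]
wrist_force: [0.0, -0.9, -2.0]
finger_gap: 0.0217
t 13.15 case [-0.0424 -0.0004  0.1505] w [0.5437 0.0919 0.1505] tilt 0.2 F [ 0.  -0.9 -2. ] q [0.06 0.49 1.62 0.   1.03 1.46] gap 0.0217
4 [0,0.001,0.024,-0.1,0,0,255],[0,0.001,0.024,0,0,0,255],[0,0,0.024,-0.1,0,-0.1,255],[0,0.001,0.023,0,0,0,255]
```

View pics/w5.png

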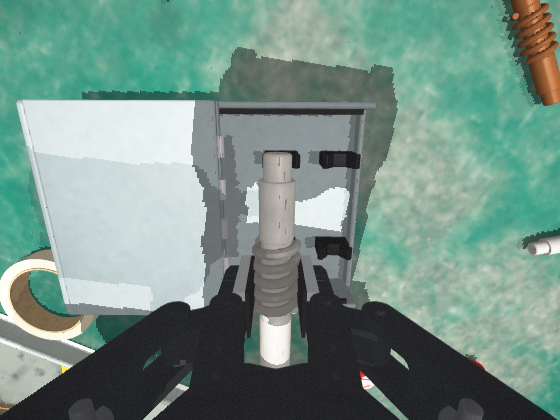

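The shaft is held straight, and the near-row blocks are visible at about (340,158) and (333,246). I'll check the frame with them, then lower.

```bash
python3 - <<'E'
from h import *
d=np.load('w5.npz'); k=(float(d['f']),float(d['cx']),float(d['cy']),d['C'])
for p in [(-.095,-.042,.044),(-.095,.042,.044),(-.045,-.042,.044)]: print(p,proj(k,case2w(p)).round(1))
E
python3 -m pendant '[[0,0.001,0.024,0,0,0,255],[0,0.001,0.024,0,0,0,255],[0,0,0.024,0,0,0,255],[0,0,0.023,0,0,0,255],[0,0,0,0,0,0,255]]'
```

```text
(-0.095, -0.042, 0.044) [340.  162.7]
(-0.095, 0.042, 0.044) [334.2 255.3]
(-0.045, -0.042, 0.044) [279.4 162.9]
time: 13.7
tcp_pos: [0.5413, 0.0866, 0.0531]
orientation: [0.996, 0.086, -0.003, -0.002]
wrist_force: [0.5, -0.4, -1.7]
finger_gap: 0.0218
```

```bash
python3 -m pendant '[[0,-0.002,0.008,0,0,0,255],[0,0,0.006,0,0,0,255],[0,0,0,0,0,0,255]]';python3 -m pendant '[[0,0,0.002,0,0,0,255],[0,0,0,0,0,0,255]]';python3 -m pendant '[[0,0,0.002,0,0,0,255],[0,0,0,0,0,0,255]]'; python3 -c "
from h import *
where()"
```

```text
time: 14.0
tcp_pos: [0.5428, 0.0895, 0.0411]
orientation: [0.996, 0.086, -0.001, -0.002]
wrist_force: [0.2, -0.9, -1.7]
finger_gap: 0.0219
time: 14.2
tcp_pos: [0.543, 0.0896, 0.0393]
orientation: [0.996, 0.086, -0.001, -0.002]
wrist_force: [0.1, 0.6, -2.2]
finger_gap: 0.0215
time: 14.4
tcp_pos: [0.5428, 0.0896, 0.037]
orientation: [0.996, 0.085, -0.001, -0.002]
wrist_force: [-0.2, -0.5, -2.2]
finger_gap: 0.0217
t 14.4 case [-0.0446  0.0009  0.037 ] w [0.5428 0.0896 0.037 ] tilt 0.2 F [-0.2 -0.5 -2.2] q [0.05 0.66 1.71 0.01 0.77 1.45] gap 0.0217
```

```bash
python3 -m pendant '[[0,0,0.001,0,0,0,255],[0,0,0,0,0,0,255]]';python3 -m pendant '[[0,0,0.001,0,0,0,255],[0,0,0,0,0,0,255]]';python3 -m pendant '[[0,0,0.001,0,0,0,255],[0,0,0,0,0,0,255]]'
```

```text
time: 14.6
tcp_pos: [0.543, 0.0894, 0.0361]
orientation: [0.996, 0.085, -0.001, -0.002]
wrist_force: [0.4, -2.4, -0.6]
finger_gap: 0.0218
time: 14.8
tcp_pos: [0.5432, 0.0891, 0.0354]
orientation: [0.996, 0.085, -0.0, -0.001]
wrist_force: [-1.1, -6.6, 6.5]
finger_gap: 0.0219
time: 15.0
tcp_pos: [0.5434, 0.0888, 0.0347]
orientation: [0.996, 0.086, -0.0, -0.001]
wrist_force: [-1.3, -11.7, 12.7]
finger_gap: 0.0215
```

The shaft is seated in the V blocks. I'll release it with a small opening and go up.

```bash
python3 -m pendant '[[0,0,0,0,0,0,170],[0,0,0,0,0,0,160],[0,0,0,0,0,0,155],[0,0,0,0,0,0,155],[0,0,-0.015,0,0,0,155],[0,0,-0.03,0,0,0,155],[0,0,-0.04,0,0,0,155],[0,0,-0.04,0,0,0,110],[0,0,0,0,0,0,110]]'
python3 - <<'E'
from h import *
where()
im,k=cam('wrist'); save('w6.png',im); np.savez('w6.npz',im=im,f=k[0],cx=k[1],cy=k[2],C=k[3])
for y in (-.06,.06): print(proj(k,case2w((-.045,y,.042))).round(1))
B=np.array([.5603,-.229,0]); h=20.5
plan([(np.array([.56,-.12,.15]),ori(-60,0)),(B+[0,0,.12],ori(h,0))],step=.045,grip=110)
E
```

```text
time: 15.9
tcp_pos: [0.5455, 0.0894, 0.1637]
orientation: [0.996, 0.085, 0.003, -0.002]
wrist_force: [-0.9, -0.3, -1.7]
finger_gap: 0.0486
t 15.9 case [-0.0453 -0.0017  0.1637] w [0.5455 0.0894 0.1637] tilt 0.2 F [-0.9 -0.3 -1.7] q [0.05 0.47 1.61 0.   1.06 1.45] gap 0.0486
[276.  141.6]
[275.8 267.3]
5 [-0.004,0.042,0.002,0,0,-4,110],[-0.007,0.041,0.002,0,-0.1,-4,110],[-0.01,0.041,0.002,-0.1,0,-4.1,110],[-0.013,0.04,0.002,0,-0.1,-4,110],[-0.015,0.039,0.003,0,0,-4.1,110]
11 [-0.005,0.009,0.003,0,0,-7.3,110],[-0.006,0.008,0.003,0,0,-7.3,110],[-0.007,0.007,0.003,0,0,-7.3,110],[-0.008,0.006,0.003,0,0,-7.3,110],[-0.008,0.005,0.003,0,0,-7.3,110],[-0.009,0.004,0.002,0,0,-7.3,110],[-0.01,0.003,0.003,0,0,-7.3,110],[-0.01,0.001,0.002,0,0,-7.3,110],[-0.01,0,0.003,0,0,-7.4,110],[-0.01,-0.001,0.002,0,0,-7.3,110],[-0.009,-0.001,0.003,0,-0.1,-7.4,110]
```

I've used all my pictures, so checks from here are numeric. Next is shaft B.

```bash
python3 -m pendant '[[-0.004,0.042,0.002,0,0,-4,110],[-0.007,0.041,0.002,0,0,-4,110],[-0.01,0.041,0.002,0,0,-4.1,110],[-0.013,0.04,0.002,0,0,-4,110],[-0.015,0.039,0.003,0,0,-4.1,110],[-0.005,0.009,0.003,0,0,-7.3,110],[-0.006,0.008,0.003,0,0,-7.3,110],[-0.007,0.007,0.003,0,0,-7.3,110],[-0.008,0.006,0.003,0,0,-7.3,110],[-0.008,0.005,0.003,0,0,-7.3,110]]' && python3 -m pendant '[[-0.009,0.004,0.002,0,0,-7.3,110],[-0.01,0.003,0.003,0,0,-7.3,110],[-0.01,0.001,0.002,0,0,-7.3,110],[-0.01,0,0.003,0,0,-7.4,110],[-0.01,-0.001,0.002,0,0,-7.3,110],[-0.009,-0.001,0.003,0,0,-7.4,110],[0,0,0,0,0,0,110]]'
python3 - <<'E'
from h import *
where()
im,k=cam('wrist'); save('w7.png',im); np.savez('w7.npz',im=im,f=k[0],cx=k[1],cy=k[2],C=k[3])
B=np.array([.5603,-.229,.012]); v=np.radians(110.5); d=np.array([np.cos(v),np.sin(v),0])*.06
print(proj(k,B),proj(k,B+d),proj(k,B-d))
lab=cv2.cvtColor(im,cv2.COLOR_RGB2LAB).astype(int); c=proj(k,B).astype(int)
m=(abs(lab[:,:,1]-128)<6)&(abs(lab[:,:,2]-128)<9)
for r in range(c[1]-84,c[1]+85,6): # run of neutral pixels per row, ascii view
    print(r,''.join('#' if (m[r,x] and lab[r,x,0]>150) else '+' if m[r,x] else '.' for x in range(c[0]-60,c[0]+61,2)))
E
```

```text
time: 16.95
tcp_pos: [0.558, -0.1698, 0.1306]
orientation: [0.835, 0.55, -0.0, -0.003]
wrist_force: [0.5, 0.7, 0.2]
finger_gap: 0.0484
time: 17.65
tcp_pos: [0.5585, -0.2294, 0.1154]
orientation: [0.569, 0.822, 0.001, -0.003]
wrist_force: [-0.4, -0.0, 0.0]
finger_gap: 0.0487
t 17.65 case [-0.3617  0.0394  0.1154] w [ 0.5585 -0.2294  0.1154] tilt 0.3 F [-0.4 -0.   0. ] q [-0.49  0.6   1.52  0.    1.03 -0.85] gap 0.0487
[277.523857  212.9885942] [277.81658808 141.39726664] [277.2693665  275.22767168]
128 .............................................................
134 ....+.++++++.................................................
140 +.......++................+++#++##...........................
146 ..........................########...........................
152 ..........................+#######...........................
158 .........................##########..........................
164 .........................##########..........................
170 .........................##########..........................
176 .........................##########..........................
182
[... 616 characters left out ...]
.....#########.#...........+............
242 ..........................#########+.........................
248 ..........................#########+....##...................
254 ..........................#########+.....+.#++...............
260 ###+++....................#########+....++#++........+++#####
266 ##++++....................##########+.+...#..........++++####
272 #+++++....................##########.................++++++##
278 ++++++.......................####..+#+...............+++++++#
284 +++++++....................+.........................++++++++
290 +++++++............................................++++++++++
296 ++++++...............................................++++++++
```

Shaft B is centred in the jaws' frame, with its ends at rows 140 and 278. I'll descend and grip.

```bash
python3 -m pendant '[[0,0.001,0.028,0,0,0,110],[0,0,0.028,0,0,0,110],[0,0,0.028,0,0,0,110],[0,0,0.027,0,0,0,110],[0,0,0,0,0,0,255],[0,0,0,0,0,0,255],[0,0,0,0,0,0,255],[0,0,0,0,0,0,255],[0,0,0,0,0,0,255]]' 60
python3 - <<'E'
from h import *
where()
s=readout.read_state(); p=s['tcp_pos']
plan([(p+[0,0,.1],ori(20.5,0)),(p+[-.01,.05,.15],ori(20.5,0)),(case2w((-.095,0,.15)),ori(YC,0)),(case2w((-.095,0,.055)),ori(YC,0))],step=.04)
E
```

```text
time: 18.6
tcp_pos: [0.5603, -0.2284, 0.0068]
orientation: [0.57, 0.822, 0.001, -0.001]
wrist_force: [-0.0, -0.0, -3.1]
finger_gap: 0.0218
t 18.6 case [-0.361   0.0375  0.0068] w [ 0.5603 -0.2284  0.0068] tilt 0.2 F [-0.  -0.  -3.1] q [-0.49  0.75  1.59  0.    0.81 -0.85] gap 0.0218
3 [0,0,-0.033,0,-0.1,0,255],[0,0,-0.033,0,0,0,255],[0,0,-0.034,0,-0.1,0,255]
2 [0.025,0.004,-0.025,0,0,0,255],[0.025,0.004,-0.025,0,0,0,255]
11 [0.019,0.007,0.001,0,0,-7.2,255],[0.018,0.009,0.001,0,0,-7.2,255],[0.016,0.012,0.001,0,0,-7.2,255],[0.015,0.013,0,0,0,-7.2,255],[0.013,0.015,0.001,0,0,-7.2,255],[0.011,0.017,0,0,0,-7.2,255],[0.008,0.018,0.001,0,0,-7.2,255],[0.006,0.019,0,0,0,-7.2,255],[0.004,0.019,0.001,0,0,-7.2,255],[0.001,0.02,0,0,0,-7.2,255],[-0.001,0.02,0.001,0,0,-7.3,255]
3 [0,0,0.032,0,0,0,255],[0,0,0.031,0,0,0,255],[0,0,0.032,0,0,0,255]
```

```bash
python3 -m pendant '[[0,0,-0.033,0,0,0,255],[0,0,-0.033,0,0,0,255],[0,0,-0.034,0,-0.1,0,255],[0.025,0.004,-0.025,0,-0.1,0,255],[0.025,0.004,-0.025,0,0,0,255],[0.019,0.007,0.001,0,0,-7.2,255],[0.018,0.009,0.001,0,0,-7.2,255],[0.016,0.012,0.001,0,0,-7.2,255],[0.015,0.013,0,0,0,-7.2,255],[0.013,0.015,0.001,0,0,-7.2,255]]' && python3 -m pendant '[[0.011,0.017,0,0,0,-7.2,255],[0.008,0.018,0.001,0,0,-7.2,255],[0.006,0.019,0,0,0,-7.2,255],[0.004,0.019,0.001,0,0,-7.2,255],[0.001,0.02,0,0,0,-7.2,255],[-0.001,0.02,0.001,0,0,-7.3,255],[0,0,0,0,0,0,255],[0,0,0,0,0,0,255]]'
python3 - <<'E'
from h import *
where()
plan([(case2w((-.0955,0,.055)),ori(YC,0))],step=.03)
im,k=cam('wrist'); np.savez('w8.npz',im=im,f=k[0],cx=k[1],cy=k[2],C=k[3])
# far shaft: expected ends, and brightness map around it
p1,p2=[proj(k,case2w((-.045,y,.042))) for y in (-.06,.06)]; print('far ends exp',p1,p2)
g=cv2.cvtColor(im,cv2.COLOR_RGB2GRAY)
y0,y1=sorted([p1[1],p2[1]])
for r in range(int(y0)-12,int(y1)+13,6): print(r,' '.join('%3d'%g[r,x] for x in range(int(p1[0])-50,int(p1[0])+30,4)))
E
```

```text
time: 19.6
tcp_pos: [0.5498, -0.0781, 0.1525]
orientation: [0.286, 0.958, 0.0, -0.0]
wrist_force: [1.6, -0.0, -3.7]
finger_gap: 0.0219
time: 20.4
tcp_pos: [0.5521, 0.0405, 0.1494]
orientation: [-0.085, 0.996, 0.0, -0.0]
wrist_force: [-0.2, -0.4, -2.5]
finger_gap: 0.0215
t 20.4 case [-9.450e-02  1.000e-04  1.494e-01] w [0.5521 0.0405 0.1494] tilt 0.0 F [-0.2 -0.4 -2.5] q [-0.03  0.49  1.62  0.    1.03 -1.78] gap 0.0215
4 [0,0,0.024,0,0,0,255],[0,0,0.023,0,0,0,255],[0,0,0.024,0,0,0,255],[0,-0.001,0.023,0,0,0,255]
far ends exp [328.3163185 271.9035561] [336.28866728 139.60092579]
127 161 159 163 159 160 160 158 158 158 157 162 156 157 157 162 157 155 154 158 156
133 162 164 162 158 159 160 161 157 158 159 161 161 159 157 157 157 161 158 161 162
139 160 160 159 159 158 160 160 160 155 163 161 123 121 119 125 158 156 154 159 159
145 159 160 161 162 159 159 162 164 159 161 123 123 124 179 197 187 167 132 122 160
151 126 126 159 159 126 160 161 159 161 161 122 123 130 178 206 187 169 118 161 164
157  51  36  37  35 124 123 158 160 158  29  30  25 130 180 203 180 165  37  42 237
163 164 159 
[... 1051 characters left out ...]
 119 107 134 247 245 231 229
241 253 250 245 224 117 157 157 155  35  30  30 136 142 191 143 133 227 229 244 244
247 180 177 248 141 144 144 154 154  33  31  32 136 144 186 174 110  66 227 244 244
253 185 125 117 113 114 113 156 153  31  30  33 136 183 180 168  55  75 243 242 243
259 122 121 118 112 109  39 133 136 133  36  61 136 189 189 173  37  55 240 239 242
265 143 146 136 110 114  56 113 133 135  78  74 131 187 181 165 239 236 240 239 239
271 108 118 119 115 113  39  39 134 134  84  38  38  95 181 196 239 238 241 238 236
277 116 117 130 101 110  35  39 134 132 133  42  39  40 140 217 218 217 215 216 218
283 129 101 111 114 112  35  37 134 133 135  44  42  42  71 115 116 113 117 117 116
```

The far shaft shows as a straight bright band over rows 142–272 at columns ~330–335, where expected. I'll lower the second shaft into the near row.

```bash
python3 -m pendant '[[0,0,0.024,0,0,0,255],[0,0,0.023,0,0,0,255],[0,0,0.024,0,0,0,255],[0,-0.001,0.023,0,0,0,255],[0,0,0.008,0,0,0,255],[0,0,0.005,0,0,0,255],[0,0,0,0,0,0,255],[0,0,0,0,0,0,255]]';python3 -m pendant '[[0,0,0.001,0,0,0,255],[0,0,0,0,0,0,255]]';python3 -m pendant '[[0,0,0.001,0,0,0,255],[0,0,0,0,0,0,255]]';python3 -m pendant '[[0,0,0.001,0,0,0,255],[0,0,0,0,0,0,255]]'; python3 -c "
from h import *
where()"
```

```text
time: 21.25
tcp_pos: [0.5528, 0.0393, 0.0429]
orientation: [-0.085, 0.996, 0.0, 0.0]
wrist_force: [0.7, 0.1, -2.3]
finger_gap: 0.0219
time: 21.45
tcp_pos: [0.5525, 0.0394, 0.0415]
orientation: [-0.085, 0.996, 0.0, 0.0]
wrist_force: [0.5, 0.1, -3.2]
finger_gap: 0.0216
time: 21.65
tcp_pos: [0.5523, 0.0394, 0.04]
orientation: [-0.085, 0.996, 0.0, -0.0]
wrist_force: [0.2, 0.1, -2.6]
finger_gap: 0.0216
time: 21.85
tcp_pos: [0.5522, 0.0394, 0.0389]
orientation: [-0.085, 0.996, 0.0, -0.0]
wrist_force: [-0.2, -0.1, -3.4]
finger_gap: 0.022
t 21.85 case [-0.0956  0.0002  0.0389] w [0.5522 0.0394 0.0389] tilt 0.0 F [-0.2 -0.1 -3.4] q [-0.04  0.65  1.7   0.    0.78 -1.78] gap 0.022
```

```bash
python3 -m pendant '[[0,0,0.001,0,0,0,255],[0,0,0,0,0,0,255]]';python3 -m pendant '[[0,0,0.001,0,0,0,255],[0,0,0,0,0,0,255]]';python3 -m pendant '[[0,0,0.001,0,0,0,255],[0,0,0,0,0,0,255]]'
```

```text
time: 22.05
tcp_pos: [0.5522, 0.0394, 0.0379]
orientation: [-0.085, 0.996, 0.0, -0.0]
wrist_force: [0.9, 1.3, -2.3]
finger_gap: 0.0217
time: 22.25
tcp_pos: [0.5523, 0.0393, 0.0369]
orientation: [-0.085, 0.996, 0.0, -0.0]
wrist_force: [0.7, -1.6, -1.0]
finger_gap: 0.0215
time: 22.45
tcp_pos: [0.5525, 0.0394, 0.0362]
orientation: [-0.085, 0.996, 0.0, -0.0]
wrist_force: [-0.1, -2.4, 3.2]
finger_gap: 0.0216
```

It makes contact at the expected height. I'll release, go up and check.

```bash
python3 -m pendant '[[0,0,0.001,0,0,0,255],[0,0,0,0,0,0,170],[0,0,0,0,0,0,160],[0,0,0,0,0,0,158],[0,0,0,0,0,0,158],[0,0,-0.015,0,0,0,158],[0,0,-0.03,0,0,0,158],[0,0,-0.045,0,0,0,158],[0,0,-0.045,0,0,0,110],[0,0,-0.04,0,0,0,110],[0,0,0,0,0,0,110],[0,0,0,0,0,0,110]]'
python3 - <<'E'
from h import *
where()
im,k=cam('wrist'); np.savez('w9.npz',im=im,f=k[0],cx=k[1],cy=k[2],C=k[3]); save('w9.png',im)
g=cv2.cvtColor(im,cv2.COLOR_RGB2GRAY)
for X in (-.095,-.045): print('exp ends',X,*[proj(k,case2w((X,y,.042))).round(1) for y in (-.06,.06)])
c=proj(k,case2w((-.07,0,.042))).astype(int)
for r in range(c[1]-66,c[1]+72,6): print(r,' '.join('%3d'%g[r,x] for x in range(c[0]-54,c[0]+55,4)))
print('cols',c[0]-54)
# folded cover corners expected when flat (inner face z=.072)
for p in [(.141,.088,.07),(.141,-.088,.07)]: print(proj(k,case2w(p)).round(1))
E
```

```text
time: 23.65
tcp_pos: [0.5526, 0.0394, 0.2107]
orientation: [-0.085, 0.996, 0.0, 0.001]
wrist_force: [-0.6, 0.2, -1.1]
finger_gap: 0.0485
t 23.65 case [-9.570e-02 -2.000e-04  2.107e-01] w [0.5526 0.0394 0.2107] tilt -0.0 F [-0.6  0.2 -1.1] q [-0.04  0.42  1.55  0.    1.18 -1.78] gap 0.0485
exp ends -0.095 [275.8 244.5] [276.  134.5]
exp ends -0.045 [320.3 244.6] [325.9 134.6]
126 110 127 121 145 107 117 156 156 154 159 156 157 158 152 154 157 157 155 154 154 155 151 151 151 152 244 248 248
132 101 104 106 148 107 121 156 157 161 162 159 156 157 156 156 157 157 158 153 155 152 157 158 151 159 248 248 247
138  98 104 108 147 108 118 140 188 181 139 119 119 158 158 157 159 158 158 144 167 172 163 137 158 155 249 249 249
144  94  95  91 147 107 121 145 189 178 142 119 119 156 157 159 159 155 155 145 175 198 173 137 120 250 250 248 248
150  96  91  87 144  42  29 173 198 179 156  34  37 121 121 158 158  33  35 153 178 188 169  83  56 236 249 249 249
156 166 152 149 216  54  45 175 195 177 158  32  32 158 156 159 158  35  28 157 175 189 162  32  28 249 250 250 250
162 173 156 144 217 185 23
[... 1282 characters left out ...]
195 178 143  37  78 154 151 151  36  37 156 177 177 162  46  54 242 242 243 242 149
234 120 109 110 115  34  29 172 184 170 144  31 121 151 152 150 151  41 158 184 191 167  48  63 237 241 241 238 150
240 116 109 120 106 118 114 172 184 172 148 150 150 148 151 150 148 148 147 181 175 167 239 236 240 239 238 144 146
246 114 111 114 106 117 114 169 184 171 144 145 146 148 146 145 148 148 149 187 182 220 239 237 236 234 237 146 147
252 115 116 112 106 120 115 113 143 146 112 109 113 112 116 116 113 111 111 114 215 213 217 215 213 214 217 216 114
258 115 107 108 108 112 100 104 100 101  99 105 100  99 102  96 104 103  99  99 100  42 124 125 126 110 102 114 101
cols 245
[542.7 104.1]
[497.5 279.8]
```

Both shafts match the expected row lines to about 1 px across and 3 mm along. Handing in.

```bash
python3 -c "
from cell import sign_off
print(sign_off())"
```

```text
the job is handed in; nothing more can be done
None
```

I folded the cover flat and laid one worm shaft in each row of V blocks, then handed the job in at about 24 s. No verdict was reported.

- **Cover:** I pushed the lip up and over with closed fingers, then pressed the stack down at two points: out towards the rear and close to the fold. Both gave firm contact at 71–72 mm above the trolley (72 mm expected), so the front panel is flat and the rear panel is down. I did not measure the hinge angles directly.
- **Shafts:** The shaft that lay nearer the robot is in the far row, and the other is in the near row. Each touched down within about 1 mm of the expected height. In the last wrist picture, both lie between their block cheeks, within about 1 px (1 mm) of the row lines and about 3 mm off along them. They look parallel.
- **Limits of the checks:** The last three checks (far row, second grasp, final placing) rest on pixel values alone, because the 12-picture viewing limit was used up. I did not re-measure the other parts on the trolley, but no move was planned near them and nothing in the forces suggested a touch.

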